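# Cover the door operator's control box and lock its captive screws

## Task

Lay the loose cover plate into the matching opening on top of the control box so that it sits fully down on its ledge. Then, using only the key to move them, turn both captive screws clockwise to their stops so that their tongues lie over the plate, and stand the key back in its wooden stand. Keep the gripper off the box and its screws, and do not disturb the carton, the tape roll or the jar.

Things in the scene. Friction and masses are not known exactly. Their poses are not given: they have to be found in the camera images.
- box: Grey steel control box fixed to the bench, 160 (x) x 250 (y) x 60 mm high; origin at the centre of its underside. Its top has a rectangular opening, 93 (x) x 103 (y) mm, in the middle, with a ledge 8 mm below the top face. A captive screw stands at each end, on the box's y axis, 72 mm from its centre. The box turns up to 0.35 rad either way from the world axes.
- opening (a point): Centre of the opening, at ledge height (52 mm above the bench); axes as the box's. The seated plate's origin coincides with it, and its top is flush with the box's top.
- left_top (a point): Centre of the top of the left screw's slotted head, at the box's +y end, 81.5 mm above the bench; axes as the box's, not turning with the head. Head: steel disc 36 mm across, 13 mm tall, with a straight slot 9 mm wide, 9 mm deep, right across it. Under it a tongue 16 mm wide, 6 mm thick, reaching 42 mm from the axis, 2.5 mm above the box's top.
- right_top (a point): The same point of the identical right screw, at the -y end. Each head has free play on its screw: its slot may point up to 0.35 rad either side of the tongue's line, an angle not reported: feel for it with the blade, or look. The head turns stiffly (0.08 N m) in its play, beyond it drives the tongue (0.2 N m). In all the head turns up to 2.2 rad clockwise. Half a turn: same slot.
- left_screw (a joint): Angle of the left screw's tongue, rad; grows clockwise seen from above. 0: tongue along the box's +x, clear of the opening; 1.571: the stop, tongue along the box's -y, over the plate. Starts between 0.05 and 0.3; stays where it is left.
- right_screw (a joint): Angle of the right screw's tongue, rad; grows clockwise seen from above. 0: tongue along the box's -x, clear of the opening; 1.571: the stop, tongue along the box's +y, over the plate. Starts between 0.05 and 0.3; stays where it is left.
- plate: Loose flat grey cover plate, 90 (x) x 100 (y) x 8 mm, lying on the bench, about 0.3 kg; origin at the centre of its underside. An upright aluminium grip bar stands in its middle, 16 mm thick (x), 50 mm long (y), from 8 to 42 mm above the origin. The same after half a turn.
- key: Steel key 118 mm tall with a black handle, standing upright in its stand, about 0.22 kg; origin at the centre of the blade's lower end, z up along the shaft. From the bottom: flat blade 26 (x) x 5 (y) mm, 26 mm tall; shaft 16 mm across; a round collar 54 mm across between 40 and 46 mm; flat handle 50 (x) x 18 (y) mm from 72 to 118 mm. Pinch the handle across its y. The same after half a turn.
- stand: Wooden stand fixed to the bench, 80 x 80 x 50 mm high, with a square hole 37 mm wide and 45 mm deep in its top; origin at the centre of its underside. The key stands with its blade in the hole and its collar resting on the stand's top, any yaw, so the key's origin is then 10 mm above the bench.
- stand_mouth (a point): Centre of the hole's mouth, on the stand's top face, 50 mm above the bench.
- carton: Brown carton 100 (x) x 140 (y) x 70 mm on the bench; origin at the centre of its underside. A bystander.
- tape: Roll of tape lying flat, 100 mm across, 48 mm tall; origin at the centre of its underside. A bystander.
- jar: Closed jar 64 mm across, 85 mm tall; origin at the centre of its underside. A bystander.
Not all that is in view belongs to the job. Leave any green or purple look-alike of the plate alone.

How it is judged:
By the outcome, as a careful person would: the job done as asked, in the order asked, and still so for the second after the job is handed in, with the robot touching nothing.
It also fails if it takes over 72 s, if anything falls off the work surface, if the arm or the gripper's body presses on something with over 40 N, if the wrist force passes 120 N, or if a joint passes its speed limit or range.

## Robot

A 6-joint arm with a two-finger parallel gripper is mounted at the origin on the work surface. World frame = base frame: x ahead of the robot, y to its left, z up, the work surface at z = 0. Lengths are in m, angles in rad, forces in N, time in s.
With the tool pointing down it reaches from about 0.3 to 0.775 m from the base axis. Payload 14.6 kg.
Tool frame: the origin (TCP) lies on the centre line of the jaws, within the pads' length; the fingertips stand 19 mm ahead of it and the grasp point (between the pads) is the TCP; z points along the fingers, y is the line along which they close (so a half turn about z gives the same grasp; the last joint's range is limited). The gripper opens to 94 mm and grips with 3 to 60 N. Pads are 16 mm wide; open, the fingers measure 119 mm over their backs; the gripper's body (75 mm by 177 mm) begins 78 mm behind the grasp point.
Start: joints at [-1.216, 0.3, 1.521, -0, 1.321, -0.067], TCP at [0.225, -0.502, 0.224] pointing down, gripper open.
Joint ranges: [-3.03, 3.03], [-0.79, 2.21], [0.23, 2.52], [-1.04, 4.18], [0, 3.07], [-2.55, 2.55]. Speed limits (rad/s): [2.22, 2.22, 2.57, 3.14, 3.14, 3.14].

## Interface

Orientations are given as [roll, pitch, yaw] about the fixed x, y, z axes, in that order (R = Rz(yaw) Ry(pitch) Rx(roll)).
In Python, from station import get_obs, camera, workorder gives the robot as it stands.
- The arm moves only by the tool play_rows, never from a script. Its argument "motion" is a list that holds one entry, the list of rows, each a list of 7 numbers: the shift along the tool's x, y, z as a fraction of full scale, then the turn, a rotation vector about the tool's x, y, z as a fraction of full scale, then the opening, from -1 (shut) to 1 (fully open). In form: [[[x, y, z, ax, ay, az, grip], ...]]. A call has 1 to 10 rows; each row is the pose to reach, as a shift and turn from the pose commanded when the call began, along the tool's axes at that moment, turning the shorter way round; what a row does not reach only later rows make up. Full scale, the value 1, is 0.25 m for a shift and 2 pi rad for a turn. A row lasts 1/10 s, in which the tool goes at most 50 mm and 8.59 degrees, less where a joint would pass 70% of its speed; a pose out of reach is approached as far as the arm can. A call with a number of a shift or a turn outside -1 to 1 is refused whole. A call with a gripper value outside its range is refused whole. The fingers move at their own pace and stop on an object; "grip_force" is the grip in N (left out, the last holds). Time passes only in rows, so rows that repeat a pose let the fingers close. It gives the time, the measured TCP pose, the force, the opening and the grip force at its end, in the units of the state.
- get_obs(): the state, without advancing time (a new reading comes with each control period).
- camera(name): name is "side" or "top" or "wrist"; returns a dict with "frame" (480x640x3 uint8, red, green, blue), "z_map" (480x640 float32, m along the optical axis (not along the pixel's ray), 0 where there is no reading), "camera_matrix" (3x3 intrinsics, pixels), "D" ([k1, k2, p1, p2, k3] as OpenCV has them; the pictures are not rectified), "T" (4x4, takes a point from camera to world coordinates); the wrist camera has in their place "T_tool_cam" (4x4, takes a point from camera to tool coordinates, whose origin is the TCP and whose axes are the flange's). Camera axes: x right, y up, looking along -z (the intrinsics and any distortion apply to the point x, -y, -z); pixel columns grow to the right and rows downward; lengths in m; the calibration is good to about 2 mm. A picture is of the moment at which its call begins: read the wrist's pose just before it.
- workorder.hand_in(): hands the job in; it is judged then, once.
The state is a dict: "time_s": time; "qpos": joint angles; "joint_vel": joint speeds; "tau": joint torques, N m; "ee_pos": TCP position; "eef_rot": TCP orientation; "force": force on the tool from outside, world axes, zero at the start; "moment": the same for the moment, N m; "grip_width": finger opening in m; "grip_force": force on a finger pad.
Only numpy, scipy, OpenCV 4.12 (cv2) and the standard library are available. Lean on these libraries where they do the work, as an engineer would, in place of code of your own. Each camera call takes 0.05 s, during which the arm holds its last target. There are 200 camera calls.

## Working session

There is one attempt and no reset: what is moved stays moved. The work goes in short steps, Python scripts to look and compute and a tool call to move; the robot and the scene stay as the last step left them, time stands still between calls to the robot, and variables do not carry over. Pictures are saved under pics/ and viewed, at most 10 in all, crops included, and the job is handed in when it is done.

Besides the shell and the picture viewer there is one more tool, called after "Call:" as name(argument=value, ...) on one line, values as JSON. play_rows: Moves the arm, as the interface text tells. Its arguments: {"type":"object","properties":{"motion":{"type":"array"},"grip_force":{"type":"number"}},"required":["motion"]}

```bash
ls; mkdir -p pics; cat > h.py <<'E'
import numpy as np, cv2
from station import get_obs, camera, workorder
from scipy.spatial.transform import Rotation as R
def shot(n):
    o=get_obs(); c=camera(n)
    if n=="wrist":
        T=np.eye(4); T[:3,:3]=R.from_euler('xyz',o['eef_rot']).as_matrix(); T[:3,3]=o['ee_pos']
        c['T']=T@c['T_tool_cam']
    return c
def cloud(c):
    h,w=c['z_map'].shape
    u,v=np.meshgrid(np.arange(w),np.arange(h))
    p=cv2.undistortPoints(np.stack([u,v],-1).reshape(-1,1,2).astype(np.float64),c['camera_matrix'],c['D']).reshape(h,w,2)
    z=c['z_map']; P=np.stack([p[...,0]*z,-p[...,1]*z,-z],-1)
    W=P@c['T'][:3,:3].T+c['T'][:3,3]; W[z==0]=np.nan
    return W
def ray(c,px,h):
    p=cv2.undistortPoints(np.array(px,float).reshape(-1,1,2),c['camera_matrix'],c['D']).reshape(-1,2)
    d=np.c_[p[:,0],-p[:,1],-np.ones(len(p))]@c['T'][:3,:3].T; o=c['T'][:3,3]
    return o+d*((h-o[2])/d[:,2])[:,None]
def save(c,n): cv2.imwrite(f'pics/{n}.png',c['frame'][...,::-1])
E
python3 - <<'E'
from h import *
import pickle
for n in ("top","side"):
    c=shot(n); save(c,n+"0"); pickle.dump(c,open(n+'0.pkl','wb'))
    print(n,c['T'].round(3).tolist(),c['D'])
print(get_obs())
E
```

```text
pics
top [[0.014, 0.995, -0.094, 0.424], [-1.0, 0.014, -0.001, 0.088], [0.0, 0.094, 0.996, 1.346], [0.0, 0.0, 0.0, 1.0]] [-0.03793947  0.          0.          0.          0.        ]
side [[-0.973, 0.185, -0.138, 0.396], [-0.23, -0.742, 0.63, 0.825], [0.014, 0.645, 0.764, 0.983], [0.0, 0.0, 0.0, 1.0]] [-0.04093378  0.          0.          0.          0.        ]
{'time_s': 0.1, 'qpos': array([-1.21557671e+00,  3.00446854e-01,  1.52151188e+00,  1.30437752e-05,
        1.32066981e+00, -6.66211763e-02]), 'joint_vel': array([ 5.15196627e-04, -1.49734149e-03, -1.07957381e-03,  5.21990961e-04,
        3.07721556e-05,  7.53590995e-04]), 'tau': array([ 1.46300295e-04, -5.32647407e+01, -3.53288949e+01,  7.08285207e-02,
        2.34139472e-02, -9.25436461e-05]), 'ee_pos': array([ 0.22511023, -0.50159664,  0.22392889]), 'eef_rot': array([-3.14055991e+00, -8.15673944e-05,  4.21837513e-01]), 'force': array([ 0.08783143,  0.20641134, -0.02107911]), 'moment': array([-0.03490767, -0.02963567,  0.01091877]), 'grip_force': 0.0, 'grip_width': 0.09388821226676947}
```

View pics/top0.png

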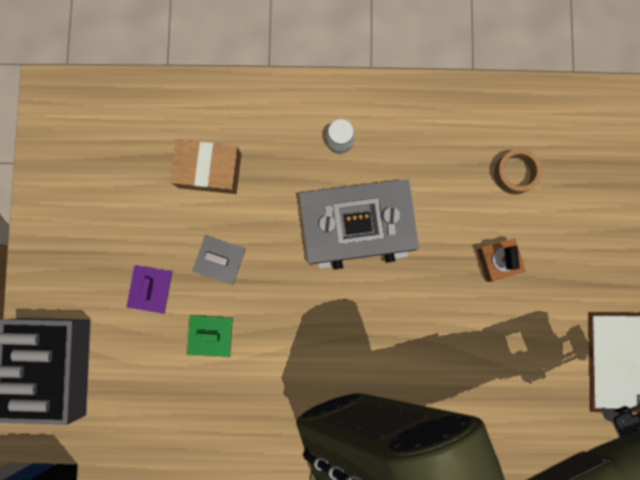

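View pics/side0.png

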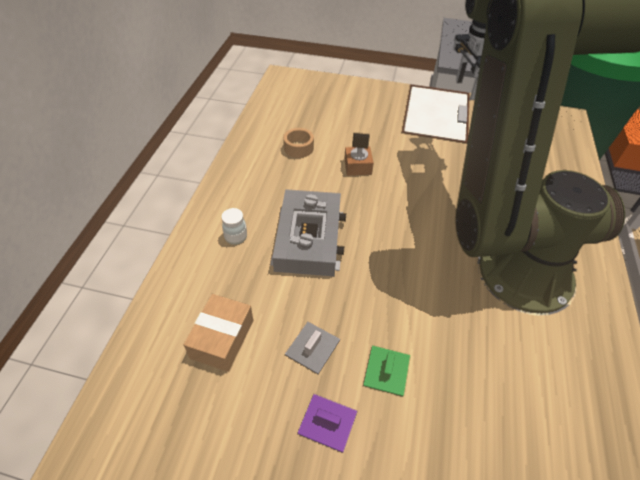

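Top view: plate at about (218,259), box at (358,221) with its opening, left screw at (327,222), right at (391,215), key in stand at (503,258); the jar is above the box, carton upper left, tape upper right. The side view agrees with this.

```bash
python3 - <<'E'
from h import *
import pickle
c=pickle.load(open('top0.pkl','rb')); W=cloud(c)
def sub(u0,u1,v0,v1,zl,zh,n):
    P=W[v0:v1,u0:u1].reshape(-1,3); P=P[(P[:,2]>zl)&(P[:,2]<zh)]
    r=cv2.minAreaRect((P[:,:2]*1000).astype(np.float32)); print(n,len(P),np.round(r[0],1),np.round(r[1],1),round(r[2],1),'med z',np.median(P[:,2]).round(4),'mean',P.mean(0).round(4))
sub(185,255,225,295,.004,.015,'plate')
sub(185,255,225,295,.03,.05,'bar')
sub(290,425,170,275,.053,.065,'box')
sub(310,345,200,240,.075,.09,'left')
sub(375,410,195,235,.075,.09,'right')
sub(465,535,230,290,.045,.053,'stand')
sub(465,535,230,290,.05,.062,'collar')
sub(465,535,230,290,.115,.14,'handle')
sub(160,250,130,200,.06,.08,'carton')
sub(315,365,110,160,.07,.1,'jar')
sub(480,550,140,200,.04,.06,'tape')
sub(185,240,310,362,.004,.015,'green')
print(shot('wrist')['T_tool_cam'].round(3))
E
```

```text
plate 1740 [505.9 342.5] [163.  162.4] 1.6 med z 0.0081 mean [0.505  0.3428 0.0081]
bar 157 [504.9 343.8] [50.  15.7] 72.4 med z 0.0426 mean [0.5049 0.3429 0.0421]
box 5493 [594.9  20.9] [161.3 250.6] 8.3 med z 0.0602 mean [0.5938 0.0212 0.06  ]
left 163 [594.4  91.6] [34.5 54.7] 82.7 med z 0.0818 mean [0.5839 0.0924 0.0814]
right 165 [602.3 -47.7] [36.1 44.3] 45.6 med z 0.0811 mean [ 0.605 -0.05   0.081]
stand 626 [ 512.3 -306.6] [80.3 82.6] 17.0 med z 0.05 mean [ 0.5095 -0.301   0.0498]
collar 597 [ 511.9 -305.4] [80.  82.2] 16.9 med z 0.0529 mean [ 0.5112 -0.2981  0.0535]
handle 233 [ 512.1 -306.2] [50.1 19.5] 4.3 med z 0.1272 mean [ 0.5116 -0.3048  0.1265]
carton 2762 [717.3 373.2] [142.7 102.4] 85.1 med z 0.0708 mean [0.7158 0.3722 0.0707]
jar 515 [792.6  64.8] [55.3 55.7] 15.0 med z 0.0855 mean [0.7914 0.0646 0.0851]
tape 681 [ 719.3 -350.2] [99.  98.4] 68.6 med z 0.0478 mean [ 0.719  -0.3496  0.0476]
green 1521 [329.4 354.3] [117.5 125. ] 1.6 med z 0.0083 mean [0.329  0.3593 0.0084]
[[ 0.001  0.973  0.231  0.067]
 [ 1.    -0.001  0.    -0.001]
 [ 0.     0.231 -0.973 -0.16 ]
 [ 0.     0.     0.     1.   ]]
```

```bash
cat >> h.py <<'E'
def rel(x,y,z,yaw,base=None):
    o=get_obs(); p,r=(o['ee_pos'],o['eef_rot']) if base is None else base
    A=R.from_euler('xyz',r); T=R.from_euler('xyz',[np.pi,0,yaw])
    s=A.inv().apply(np.array([x,y,z])-p)/.25; t=(A.inv()*T).as_rotvec()
    print('rel',s.round(4),(t/2/np.pi).round(4),'rows',max(np.linalg.norm(s)*.25/.05,np.degrees(np.linalg.norm(t))/8.59).round(1))
E
python3 - <<'E'
from h import *
rel(.41,-.24,.25,1.1); rel(.595,.021,.25,1.716,(np.array([.41,-.24,.25]),[np.pi,0,1.1]))
print(shot('top')['camera_matrix'],shot('wrist')['camera_matrix'])
E
```

```text
rel [ 1.1033 -0.6522 -0.1032] [-1.000e-04 -0.000e+00 -1.079e-01] rows 6.4
rel [1.2661 0.1859 0.    ] [-0.     0.    -0.098] rows 6.4
[[577.0122715    0.         328.36838211]
 [  0.         577.0122715  241.70405995]
 [  0.           0.           1.        ]] [[390.21550253   0.         314.81445641]
 [  0.         390.21550253 236.82997803]
 [  0.           0.           1.        ]]
```

Call:
play_rows(motion=[[[1.0,-0.6,-0.1,0,0,-0.1,1],[1.0,-0.6,-0.1,0,0,-0.1,1],[1.0,-0.6,-0.1,0,0,-0.1,1],[1.0,-0.6,-0.1,0,0,-0.1,1],[1.0,-0.6,-0.1,0,0,-0.1,1],[1.0,-0.6,-0.1,0,0,-0.1,1],[1.0,-0.6,-0.1,0,0,-0.1,1]]])

```text
time_s: 0.95
ee_pos: [0.3939, -0.2594, 0.25]
eef_rot: [3.141, -0.0, 1.055]
force: [0.2, 0.0, 0.2]
grip_width: 0.0941
grip_force: 0.0
```

```bash
python3 - <<'E'
from h import *
o=get_obs();print(o['ee_pos'],o['eef_rot'])
rel(.585,.021,.25,1.716)
E
```

```text
[ 0.39389937 -0.25935815  0.25004667] [ 3.14057230e+00 -4.37196245e-04  1.05481089e+00]
rel [1.3526e+00 1.1160e-01 9.0000e-04] [ 0.0002 -0.     -0.1052] rows 6.8
```

Call:
play_rows(motion=[[[1.0,0.1,0,0,0,-0.1052,1],[1.0,0.1,0,0,0,-0.1052,1],[1.0,0.1,0,0,0,-0.1052,1],[1.0,0.1,0,0,0,-0.1052,1],[1.0,0.1,0,0,0,-0.1052,1],[1.0,0.1,0,0,0,-0.1052,1]]])

```text
time_s: 1.55
ee_pos: [0.5396, -0.0548, 0.2487]
eef_rot: [-3.141, -0.001, 1.717]
force: [0.1, -0.5, -0.7]
grip_width: 0.0939
grip_force: 0.0
```

```bash
python3 - <<'E'
from h import *
rel(.585,.021,.25,1.716)
E
```

```text
rel [ 0.2735  0.2238 -0.005 ] [-0.0001 -0.0001  0.0002] rows 1.8
```

Call:
play_rows(motion=[[[0.27,0.22,0,0,0,0,1],[0.27,0.22,0,0,0,0,1],[0.27,0.22,0,0,0,0,1],[0.27,0.22,0,0,0,0,1],[0.27,0.22,0,0,0,0,1]]])

```text
time_s: 2.05
ee_pos: [0.5825, 0.0149, 0.2494]
eef_rot: [-3.141, 0.0, 1.71]
force: [0.2, -0.1, -0.5]
grip_width: 0.0941
grip_force: 0.0
```

```bash
python3 - <<'E'
from h import *
import pickle
o=get_obs();print(o['ee_pos'],o['eef_rot'],np.abs(o['joint_vel']).max(),o['qpos'])
c=shot('wrist'); save(c,'w1'); pickle.dump(c,open('w1.pkl','wb'))
W=cloud(c)
P=W.reshape(-1,3)
def rect(m,n):
    r=cv2.minAreaRect((P[m][:,:2]*1000).astype(np.float32)); print(n,m.sum(),np.round(r[0],1),np.round(r[1],1),round(r[2],1),np.nanmedian(P[m][:,2]).round(4))
near=np.hypot(P[:,0]-.595,P[:,1]-.021)<.16
rect(near&(P[:,2]>.056)&(P[:,2]<.0625),'box')
yaw=np.radians(8.3);Rb=np.array([[np.cos(yaw),-np.sin(yaw)],[np.sin(yaw),np.cos(yaw)]])
for n,x,y in(('L',.5845,.0921),('R',.6053,-.0503)):
    d=np.hypot(P[:,0]-x,P[:,1]-y)
    rect((d<.024)&(P[:,2]>.0785)&(P[:,2]<.086),n+' head')
    rect((d<.06)&(P[:,2]>.0655)&(P[:,2]<.0705),n+' tongue')
    m=(d<.015)&(P[:,2]>.069)&(P[:,2]<.0775)
    if m.sum()>5: rect(m,n+' slot')
loc=(P[:,:2]-[.5949,.0209])@Rb
m=(abs(loc[:,0])<.055)&(abs(loc[:,1])<.06)&(P[:,2]<.0545)
rect(m,'opening+ledge');
E
```

```text
[0.58251509 0.01493186 0.24939913] [-3.14125021e+00  1.70954101e-04  1.70963744e+00] 0.007504321805613766 [-3.71251499e-02  3.56303107e-01  1.38841931e+00 -2.31747063e-04
  1.39717747e+00 -1.75926167e-01]
box 32720 [593.   21.8] [161.1 250.9] 8.4 0.06
L head 1046 [582.2  93.4] [33.4 34. ] 84.2 0.0817
L tongue 542 [611.7  90. ] [16.1 25. ] 84.4 0.0685
L slot 388 [584.5  93. ] [ 8.9 29.6] 84.4 0.0726
R head 889 [603.2 -48.9] [34.7 34. ] 86.0 0.0814
R tongue 465 [588.5 -45.2] [57.3 20. ] 17.4 0.0684
R slot 250 [605.1 -50.9] [ 6.3 29.6] 86.2 0.0727
opening+ledge 11079 [592.9  22.1] [ 93.6 103.4] 8.4 0.0284
```

View pics/w1.png

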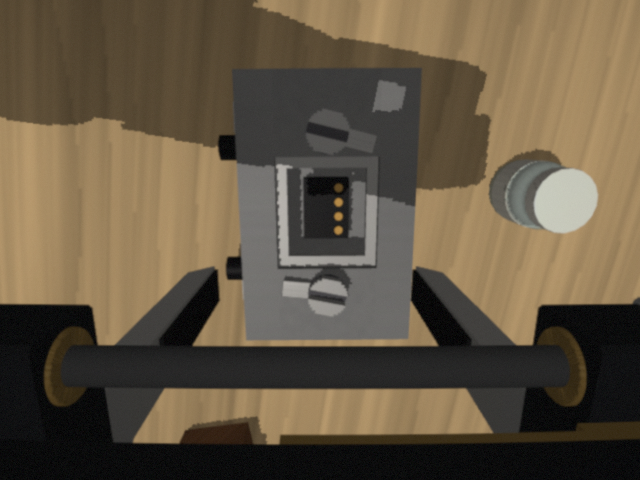

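Wrist view: opening centre near (328,212), left screw head (328,130) with its tongue to lower right, right screw head (328,296) with its tongue to the left; all measurements agree with the top view to 2 mm.

```bash
python3 - <<'E'
from h import *
import pickle
c=pickle.load(open('w1.pkl','rb')); P=cloud(c).reshape(-1,3)
def ln(m,n):
    Q=P[m][:,:2]*1000; v=cv2.fitLine(Q.astype(np.float32),cv2.DIST_HUBER,0,.01,.01).ravel()
    print(n,m.sum(),np.degrees(np.arctan(v[1]/v[0])).round(1),v[2:].round(1))
for n,x,y,s in(('L',.5828,.093,1),('R',.6034,-.0494,-1)):
    d=np.hypot(P[:,0]-x,P[:,1]-y)
    for r in(.012,.015,.017): ln((d<r)&(P[:,2]>.0715)&(P[:,2]<.0775),n+' slot')
    u=s*((P[:,0]-x)*np.cos(.147)+(P[:,1]-y)*np.sin(.147))
    m=(d<.045)&(d>.02)&(u>.019)&(P[:,2]>.0665)&(P[:,2]<.0695)
    ln(m,n+' tongue'); q=P[m].mean(0)-[x,y,0]; print(np.degrees(np.arctan2(s*q[1],s*q[0])).round(1))
rel(.505,.343,.22,1.264)
E
```

```text
L slot 285 -6.3 [582.5  93. ]
L slot 364 -5.7 [582.5  93.1]
L slot 416 -5.7 [582.6  93.1]
L tongue 431 -23.4 [613.3  90. ]
-5.6
R slot 191 -3.0 [602.9 -51.5]
R slot 240 -3.4 [603.  -51.5]
R slot 271 -3.2 [603.  -51.5]
R tongue 373 -2.0 [572.5 -49.9]
0.8
rel [ 1.3426 -0.1258  0.1179] [-0.      0.      0.0709] rows 6.8
```

Call:
play_rows(motion=[[[1.0,-0.12,0.1,0,0,0.07,1],[1.0,-0.12,0.1,0,0,0.07,1],[1.0,-0.12,0.1,0,0,0.07,1],[1.0,-0.12,0.1,0,0,0.07,1],[1.0,-0.12,0.1,0,0,0.07,1],[1.0,-0.12,0.1,0,0,0.07,1],[1.0,-0.12,0.1,0,0,0.07,1]]])

```text
time_s: 2.8
ee_pos: [0.5178, 0.2602, 0.2244]
eef_rot: [-3.142, 0.0, 1.273]
force: [0.2, -0.6, 0.1]
grip_width: 0.0939
grip_force: 0.0
```

```bash
python3 - <<'E'
from h import *
rel(.505,.343,.21,1.264)
E
```

```text
rel [ 0.3016 -0.1463  0.0576] [-0.      0.      0.0014] rows 1.7
```

Call:
play_rows(motion=[[[0.3,-0.145,0.06,0,0,0.0014,1],[0.3,-0.145,0.06,0,0,0.0014,1],[0.3,-0.145,0.06,0,0,0.0014,1],[0.3,-0.145,0.06,0,0,0.0014,1],[0.3,-0.145,0.06,0,0,0.0014,1]]])

```text
time_s: 3.3
ee_pos: [0.5067, 0.3402, 0.2099]
eef_rot: [3.141, -0.0, 1.26]
force: [0.5, 0.5, 0.9]
grip_width: 0.0939
grip_force: 0.0
```

```bash
cat >> h.py <<'E'
def rect(P,m,n):
    r=cv2.minAreaRect((P[m][:,:2]*1000).astype(np.float32)); print(n,m.sum(),np.round(r[0],1),np.round(r[1],1),round(r[2],2),np.nanmedian(P[m][:,2]).round(4))
E
python3 - <<'E'
from h import *
o=get_obs();print(o['ee_pos'],o['eef_rot'],np.abs(o['joint_vel']).max())
c=shot('wrist'); save(c,'w2'); P=cloud(c).reshape(-1,3)
d=np.hypot(P[:,0]-.505,P[:,1]-.343)
rect(P,(d<.08)&(P[:,2]>.0055)&(P[:,2]<.012),'plate')
rect(P,(d<.04)&(P[:,2]>.039)&(P[:,2]<.045),'bar')
rel(.505,.343,.033,1.264)
E
```

```text
[0.50671557 0.3401856  0.2099278 ] [ 3.14101734e+00 -2.02838534e-04  1.26045945e+00] 0.004325290926609788
plate 8816 [503.3 345.5] [99.6 90.3] 72.18 0.008
bar 1057 [503.6 345.4] [49.2 15.7] 71.78 0.0417
rel [ 0.0079 -0.0099  0.708 ] [ 0.0001 -0.0001 -0.0006] rows 3.5
```

```bash
python3 - <<'E'
from h import *
rel(.5049,.3431,.06,1.258);rel(.5049,.3431,.033,1.258)
E
```

```text
rel [ 0.0082 -0.0103  0.6   ] [ 0.0001 -0.0001  0.0004] rows 3.0
rel [ 0.0081 -0.0104  0.708 ] [ 0.0001 -0.0001  0.0004] rows 3.5
```

Call:
play_rows(grip_force=30, motion=[[[0.008,-0.01,0.2,0,0,0,0],[0.008,-0.01,0.4,0,0,0,0],[0.008,-0.01,0.58,0,0,0,0],[0.008,-0.01,0.68,0,0,0,0],[0.008,-0.01,0.706,0,0,0,0],[0.008,-0.01,0.706,0,0,0,0],[0.008,-0.01,0.706,0,0,0,0]]])

```text
time_s: 4.05
ee_pos: [0.505, 0.3448, 0.0349]
eef_rot: [3.14, -0.002, 1.262]
force: [-0.5, 0.1, 0.5]
grip_width: 0.0472
grip_force: 0.0
```

```bash
python3 - <<'E'
from h import *
o=get_obs();print(o['grip_width'])
rel(.5049,.3431,.033,1.258)
E
```

```text
0.04719388877942347
rel [-0.0067  0.0016  0.0077] [ 0.0003 -0.0003  0.0006] rows 0.1
```

Call:
play_rows(motion=[[[-0.004,0,0.003,0,0,0,-0.4],[-0.004,0,0.003,0,0,0,-0.8],[-0.004,0,0.003,0,0,0,-0.9],[-0.004,0,0.003,0,0,0,-1],[-0.004,0,0.003,0,0,0,-1],[-0.004,0,0.003,0,0,0,-1],[-0.004,0,0.003,0,0,0,-1],[-0.004,0,0.003,0,0,0,-1]]])

```text
time_s: 4.85
ee_pos: [0.5037, 0.3439, 0.0325]
eef_rot: [3.142, -0.0, 1.262]
force: [-2.4, -0.4, 6.4]
grip_width: 0.0159
grip_force: 30.0
```

```bash
python3 - <<'E'
from h import *
o=get_obs();print(o['ee_pos'],o['eef_rot'],o['grip_width'],o['grip_force'])
c=shot('wrist'); save(c,'w3'); P=cloud(c).reshape(-1,3)
d=np.hypot(P[:,0]-.505,P[:,1]-.343)
rect(P,(d<.08)&(P[:,2]>.0055)&(P[:,2]<.012),'plate')
rect(P,(d<.07)&(P[:,2]>.039)&(P[:,2]<.044),'bar')
rel(.505,.343,.18,1.258)
c=shot('top');P=cloud(c).reshape(-1,3);d=np.hypot(P[:,0]-.505,P[:,1]-.343);rect(P,(d<.08)&(P[:,2]>.0055)&(P[:,2]<.012),'plate top')
E
```

```text
[0.50368694 0.34390045 0.03250267] [ 3.14156021e+00 -2.44070269e-04  1.26243963e+00] 0.01588886924407991 30.00059723854065
plate 17859 [506.5 351.8] [85.5 90.5] 72.25 0.008
bar 3912 [504.9 347.8] [41.8 38.5] 31.79 0.0419
rel [-0.0017  0.0062 -0.5901] [ 0.     -0.      0.0007] rows 3.0
plate top 245 [515.8 297.6] [114.4  52.9] 38.5 0.0083
```

View pics/w3.png

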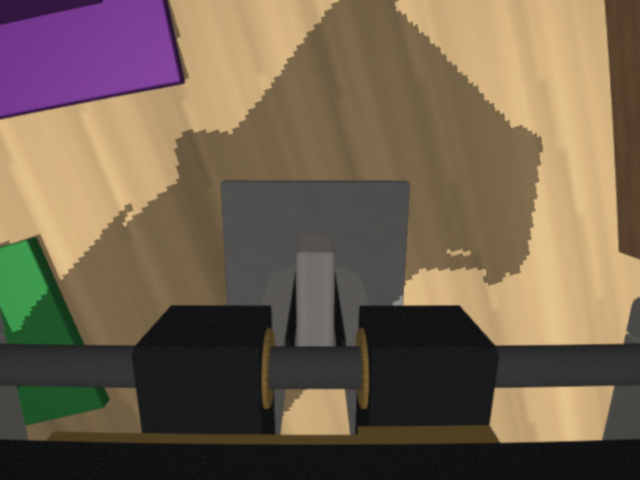

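Plate held by its bar between the pads, far edge at row 182, side edges at columns 222–408.

```bash
cat >> h.py <<'E'
def held(zl,zh,lim=.1):
    c=shot('wrist'); o=get_obs(); Q=cloud(c).reshape(-1,3)-o['ee_pos']
    Q=R.from_euler('xyz',o['eef_rot']).inv().apply(Q)
    m=(Q[:,2]>zl)&(Q[:,2]<zh)&(abs(Q[:,1])<lim)&(abs(Q[:,0])<lim)
    return Q[m]
E
python3 - <<'E'
from h import *
Q=held(.0225,.028)
r=cv2.minAreaRect((Q[:,:2]*1000).astype(np.float32)); print(r)
m=Q[:,0]>.02; S=Q[m]; print('xmax',np.percentile(S[:,0],[98,99.5,100]),'y',np.percentile(S[:,1],[0,.5,99.5,100]), np.median(S[:,2]))
E
```

```text
((31.445871353149414, -33.57135772705078), (100.9530258178711, 177.51324462890625), 24.973865509033203)
xmax [0.09867751 0.09964817 0.09999998] y [-0.09992486 -0.09883586  0.04445778  0.04527007] 0.024517980501887283
```

```bash
python3 - <<'E'
from h import *
Q=held(.0225,.027,.06)
S=Q[Q[:,0]>.015]
r=cv2.minAreaRect((S[:,:2]*1000).astype(np.float32)); print(r)
print('xmax',np.percentile(S[:,0],[99.5,100]),'y',np.percentile(S[:,1],[0,.5,99.5,100]), np.median(S[:,2]))
c=shot('side')
E
```

```text
((33.06613540649414, 0.1243896484375), (90.50812530517578, 36.129302978515625), 89.99993133544922)
xmax [0.05081738 0.05113078] y [-0.04512966 -0.04401436  0.0445826   0.04537846] 0.02444359464877314
```

```bash
python3 - <<'E'
from h import *
o=get_obs()
rel(*o['ee_pos'][:2],.17,1.2624); rel(.594,.0215,.17,1.717)
E
```

```text
rel [ 1.0e-04  0.0e+00 -5.5e-01] [ 0. -0.  0.] rows 2.8
rel [-1.119   0.7356 -0.5502] [ 0.     -0.     -0.0723] rows 7.2
```

Call:
play_rows(motion=[[[0,0,-0.1,0,0,0,-1],[0,0,-0.25,0,0,0,-1],[0,0,-0.45,0,0,0,-1],[-0.1,0.07,-0.55,0,0,0,-1],[-0.25,0.16,-0.55,0,0,-0.01,-1],[-0.4,0.26,-0.55,0,0,-0.025,-1],[-0.55,0.36,-0.55,0,0,-0.04,-1],[-0.7,0.46,-0.55,0,0,-0.055,-1],[-0.85,0.56,-0.55,0,0,-0.07,-1],[-0.95,0.62,-0.55,0,0,-0.072,-1]]])

```text
time_s: 6.1
ee_pos: [0.5796, 0.0676, 0.169]
eef_rot: [-3.141, 0.0, 1.717]
force: [-0.4, 0.7, -2.6]
grip_width: 0.0157
grip_force: 30.0
```

```bash
python3 - <<'E'
from h import *
rel(.594,.0215,.125,1.717)
E
```

```text
rel [-0.1906  0.0306  0.1761] [-0.0002  0.0001 -0.    ] rows 1.3
```

Call:
play_rows(motion=[[[-0.1,0.015,0.02,0,0,0,-1],[-0.19,0.03,0.05,0,0,0,-1],[-0.19,0.03,0.12,0,0,0,-1],[-0.19,0.03,0.176,0,0,0,-1],[-0.19,0.03,0.176,0,0,0,-1],[-0.19,0.03,0.176,0,0,0,-1],[-0.19,0.03,0.176,0,0,0,-1]]])

```text
time_s: 6.8
ee_pos: [0.5938, 0.025, 0.1265]
eef_rot: [3.141, 0.0, 1.716]
force: [0.3, -0.8, -3.4]
grip_width: 0.0154
grip_force: 30.0
```

```bash
cat > fit.py <<'E'
from h import *
o=get_obs();print(o['ee_pos'],o['eef_rot'],o['force'],np.abs(o['joint_vel']).max())
c=shot('wrist'); save(c,'w4'); Q=cloud(c).reshape(-1,3)-o['ee_pos']
Q=R.from_euler('xyz',o['eef_rot']).inv().apply(Q); zw=o['ee_pos'][2]-Q[:,2]
pz=o['ee_pos'][2]-.0245
m=(abs(zw-pz)<.0025)&(abs(Q[:,:2])<.06).all(1)&(Q[:,0]>.015)
S=Q[m]*1000; print('plate',cv2.minAreaRect(S[:,:2].astype(np.float32)),'xmax',np.percentile(S[:,0],[99.5,100]),'y',S[:,1].min(),S[:,1].max())
m=(abs(zw-.06)<.0025)&(abs(Q[:,1])<.12)&(Q[:,0]>.0)&(Q[:,0]<.2)
S=Q[m]*1000; print('box',m.sum(),cv2.minAreaRect(S[:,:2].astype(np.float32)),'xmax',np.percentile(S[:,0],[99.5,100]),'y',S[:,1].min(),S[:,1].max())
E
python3 fit.py
```

```text
[0.59380771 0.0249652  0.12646138] [3.14056001e+00 1.54902342e-04 1.71558618e+00] [ 0.3023059  -0.80356463 -3.43340351] 0.003588426409913409
plate ((32.95136642456055, 0.6413078308105469), (90.45214080810547, 35.916015625), 89.96244812011719) xmax [50.5830481  50.92538823] y -44.57633576111301 45.85900110585707
box 40846 ((61.34194564819336, -1.3982620239257812), (161.38397216796875, 123.05561828613281), 89.83016967773438) xmax [121.96356485 122.98404014] y -82.26054774959543 79.36666205470952
```

View pics/w4.png

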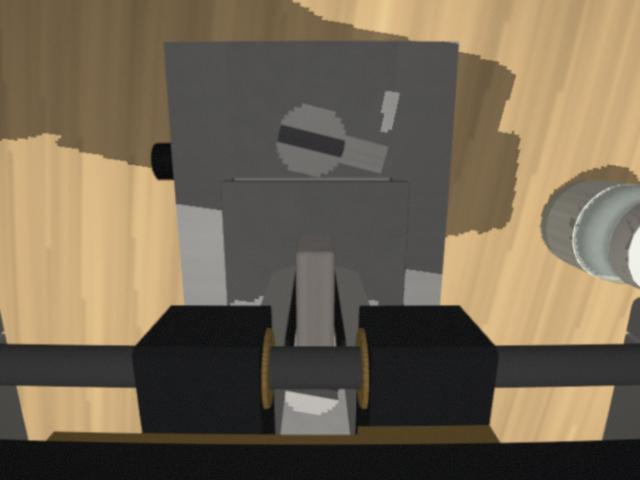

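Plate hovers over the opening: plate far edge at row 181, box far edge at row 42, box sides at columns 165–458; left screw head at (312,140). Shift needed: −3 mm tool x, −2 mm tool y.

Call:
play_rows(motion=[[[-0.012,-0.008,0,0,0,0,-1],[-0.012,-0.008,0,0,0,0,-1],[-0.012,-0.008,0,0,0,0,-1],[-0.012,-0.008,0.05,0,0,0,-1],[-0.012,-0.008,0.1,0,0,0,-1],[-0.012,-0.008,0.114,0,0,0,-1],[-0.012,-0.008,0.114,0,0,0,-1],[-0.012,-0.008,0.114,0,0,0,-1]]])

```text
time_s: 7.65
ee_pos: [0.5921, 0.0213, 0.0972]
eef_rot: [-3.142, -0.0, 1.715]
force: [0.3, -0.7, -2.3]
grip_width: 0.0157
grip_force: 30.0
```

```bash
python3 fit.py
```

```text
[0.5920865  0.02127441 0.09720562] [-3.14157757e+00 -1.29029894e-05  1.71488043e+00] [ 0.28780623 -0.7318835  -2.26768357] 0.007874077752838675
plate ((35.566192626953125, 0.5946502685546875), (90.4243392944336, 41.12274932861328), 89.99622344970703) xmax [50.62169561 56.12717723] y -44.616435650026425 45.806162586179
box 57437 ((63.14556884765625, 0.8655548095703125), (161.17018127441406, 126.24137878417969), 89.98974609375) xmax [125.32212913 126.27417265] y -79.72959467602375 81.44358908235029
```

Call:
play_rows(motion=[[[0.001,0.001,0.01,0,0,0,-1],[0.001,0.001,0.02,0,0,0,-1],[0.001,0.001,0.03,0,0,0,-1],[0.001,0.001,0.04,0,0,0,-1],[0.001,0.001,0.048,0,0,0,-1],[0.001,0.001,0.05,0,0,0,-1],[0.001,0.001,0.05,0,0,0,-1]]])

```text
time_s: 8.4
ee_pos: [0.5922, 0.0216, 0.0846]
eef_rot: [-3.142, -0.0, 1.715]
force: [0.0, -0.4, -2.3]
grip_width: 0.0159
grip_force: 30.0
```

```bash
python3 - <<'E'
from h import *
o=get_obs();print(o['ee_pos'],o['eef_rot'],o['force'],o['moment'])
Q=held(-.03,.06,.13); z=o['ee_pos'][2]-Q[:,2]
S=(abs(Q[:,1])<.04)&(Q[:,0]>.025)&(Q[:,0]<.045); print('plate z',np.percentile(z[S],[5,50,95]))
for a,b in((-.04,-.02),(.02,.04)):
  s=S&(Q[:,1]>a)&(Q[:,1]<b);print(np.median(z[s]))
B=(abs(Q[:,1])>.055)&(abs(Q[:,1])<.07)&(Q[:,0]>.025)&(Q[:,0]<.045);print('box z',np.percentile(z[B],[5,50,95]))
E
```

```text
[0.59218013 0.02155697 0.08464629] [-3.14150062e+00 -1.12056478e-05  1.71485269e+00] [ 0.01024967 -0.3981676  -2.30924132] [-0.03792283 -0.06929004  0.03710671]
plate z [0.05907033 0.06015912 0.07797066]
0.06007233747575591
0.06007175201501318
box z [0.05884723 0.05991719 0.0609125 ]
```

Call:
play_rows(motion=[[[0,0,0,0,0,0,-0.2],[0,0,0,0,0,0,0],[0,0,0,0,0,0,0],[0,0,0,0,0,0,0],[0,0,-0.1,0,0,0,0],[0,0,-0.3,0,0,0,0],[0,0,-0.5,0,0,0,0],[0,0,-0.6,0,0,0,0]]])

```text
time_s: 9.25
ee_pos: [0.5929, 0.0216, 0.2395]
eef_rot: [3.136, 0.001, 1.715]
force: [0.0, 0.3, 0.3]
grip_width: 0.0474
grip_force: 0.0
```

```bash
python3 - <<'E'
from h import *
o=get_obs();print(o['ee_pos'],o['force'])
rel(.552,-.14,.24,2.46); rel(.512,-.306,.24,3.217)
E
```

```text
[0.59294668 0.0215812  0.23949066] [0.04567262 0.31675425 0.30153123]
rel [-0.6161 -0.2549 -0.0029] [ 0.0008  0.0005 -0.1186] rows 5.0
rel [-1.2502 -0.5086 -0.0037] [ 0.0006  0.0008 -0.2391] rows 10.0
```

Call:
play_rows(motion=[[[-1.0,-0.4,0,0,0,-0.239,0],[-1.0,-0.4,0,0,0,-0.239,0],[-1.0,-0.4,0,0,0,-0.239,0],[-1.0,-0.4,0,0,0,-0.239,0],[-1.0,-0.4,0,0,0,-0.239,0],[-1.0,-0.4,0,0,0,-0.239,0],[-1.0,-0.4,0,0,0,-0.239,0],[-1.0,-0.4,0,0,0,-0.239,0],[-1.0,-0.4,0,0,0,-0.239,0],[-1.0,-0.4,0,0,0,-0.239,0]]])

```text
time_s: 10.25
ee_pos: [0.5291, -0.2403, 0.2348]
eef_rot: [-3.142, 0.0, -3.115]
force: [0.2, 0.5, -0.3]
grip_width: 0.0468
grip_force: 0.0
```

```bash
python3 - <<'E'
from h import *
o=get_obs();print(o['qpos'],o['joint_vel'].round(2))
rel(.520,-.306,.24,3.217)
E
```

```text
[-4.89389444e-01  3.61987968e-01  1.41465716e+00  1.23745440e-05
  1.36482983e+00 -2.08726689e+00] [ 0.    0.    0.   -0.    0.   -1.49]
rel [ 0.0434 -0.2616 -0.0209] [-0.      0.     -0.0077] rows 1.3
```

Call:
play_rows(motion=[[[0.04,-0.26,-0.02,0,0,0,0],[0.04,-0.26,-0.02,0,0,0,0],[0.04,-0.26,-0.02,0,0,0,0],[0.04,-0.26,-0.02,0,0,0,0],[0.04,-0.26,-0.02,0,0,0,0]]])

```text
time_s: 10.75
ee_pos: [0.5207, -0.3044, 0.2397]
eef_rot: [3.141, -0.0, -3.12]
force: [-0.2, 0.5, -0.2]
grip_width: 0.047
grip_force: 0.0
```

```bash
python3 - <<'E'
from h import *
o=get_obs();print(o['ee_pos'],o['eef_rot'],np.abs(o['joint_vel']).max())
c=shot('wrist'); save(c,'w5'); P=cloud(c).reshape(-1,3)
d=np.hypot(P[:,0]-.512,P[:,1]+.306)
rect(P,(d<.07)&(P[:,2]>.046)&(P[:,2]<.052),'stand')
rect(P,(d<.035)&(P[:,2]>.054)&(P[:,2]<.058),'collar')
rect(P,(d<.04)&(P[:,2]>.124)&(P[:,2]<.131),'handle')
c=shot('top'); P=cloud(c).reshape(-1,3)
d=np.hypot(P[:,0]-.595,P[:,1]-.021)
for a in((.004,.012)),: pass
m=(d<.045)&(P[:,2]<.07);print('plate seat z',np.percentile(P[m][:,2],[1,50,99]))
rect(P,(d<.04)&(P[:,2]>.09),'bar top')
E
```

```text
[ 0.52070795 -0.30444195  0.2396618 ] [ 3.14135507e+00 -8.58650834e-05 -3.11988691e+00] 0.0027033700363208726
stand 4491 [ 511.  -306.9] [80.4 80.2] 17.1 0.05
collar 1511 [ 509.5 -307. ] [50.5 53.5] 1.64 0.056
handle 1683 [ 510.8 -306.8] [49.9 17.9] 5.14 0.1277
plate seat z [0.05432139 0.06040153 0.06650721]
bar top 158 [594.3  21.4] [16.3 50.4] 7.76 0.0942
```

View pics/w5.png

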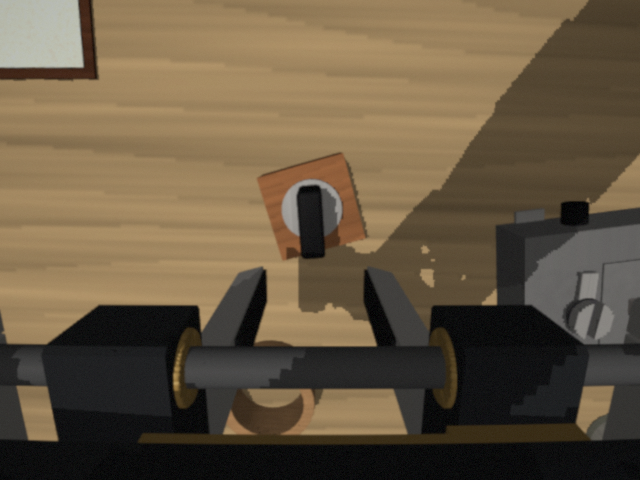

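```bash
python3 - <<'E'
from h import *
rel(.5117,-.3073,.106,3.229)
E
```

```text
rel [ 0.0365 -0.0104  0.5351] [ 0.      0.     -0.0104] rows 2.7
```

Call:
play_rows(grip_force=50, motion=[[[0.036,-0.01,0.1,0,0,-0.0104,0],[0.036,-0.01,0.25,0,0,-0.0104,0],[0.036,-0.01,0.4,0,0,-0.0104,0],[0.036,-0.01,0.5,0,0,-0.0104,0],[0.036,-0.01,0.535,0,0,-0.0104,0],[0.036,-0.01,0.535,0,0,-0.0104,0],[0.036,-0.01,0.535,0,0,-0.0104,0],[0.036,-0.01,0.535,0,0,-0.0104,0]]])

```text
time_s: 11.65
ee_pos: [0.5122, -0.3084, 0.1076]
eef_rot: [-3.14, 0.002, -3.055]
force: [0.6, 0.5, 0.9]
grip_width: 0.0471
grip_force: 0.0
```

```bash
python3 - <<'E'
from h import *
o=get_obs();print(np.abs(o['joint_vel']).max())
rel(.5117,-.3073,.106,3.229)
E
```

```text
0.005339018336220862
rel [0.0016 0.0046 0.0065] [-0.0003  0.0003 -0.0001] rows 0.0
```

Call:
play_rows(motion=[[[0.002,0.004,0.004,0,0,0,-0.4],[0.002,0.004,0.004,0,0,0,-0.6],[0.002,0.004,0.004,0,0,0,-0.8],[0.002,0.004,0.004,0,0,0,-1],[0.002,0.004,0.004,0,0,0,-1],[0.002,0.004,0.004,0,0,0,-1],[0.002,0.004,0.004,0,0,0,-1]]])

```text
time_s: 12.35
ee_pos: [0.511, -0.3072, 0.105]
eef_rot: [-3.141, 0.0, -3.055]
force: [-0.9, -0.8, 1.5]
grip_width: 0.0177
grip_force: 50.0
```

```bash
cat > key.py <<'E'
from h import *
o=get_obs();print(o['ee_pos'],o['eef_rot'],o['force'].round(2),o['grip_width'],o['grip_force'])
Q=held(-.1,.12,.1)
for n,a,b in(('collar',.045,.062),('handle top',-.03,-.018)):
    m=(Q[:,2]>a)&(Q[:,2]<b)&(np.hypot(Q[:,0],Q[:,1])<.04)
    if m.sum()<9: print(n,m.sum());continue
    S=Q[m]*1000; print(n,m.sum(),cv2.minAreaRect(S[:,:2].astype(np.float32)),'max',S.max(0),'min',S.min(0),'z',np.median(S[:,2]))
E
python3 key.py; python3 -c "
from h import *
o=get_obs();rel(*o['ee_pos'][:2],.215,o['eef_rot'][2])"
```

```text
[ 0.51098599 -0.30723926  0.10503859] [-3.14143827e+00  1.09493514e-04 -3.05519599e+00] [-0.91 -0.76  1.48] 0.017660858841311668 49.99967336654663
collar 7929 ((8.702896118164062, -0.24744033813476562), (79.82778930664062, 62.181861877441406), 88.7359619140625) max [39.83014391 39.91400941 60.6965214 ] min [-23.0963524  -39.96949815  46.6822959 ] z 54.60253870783979
handle top 5061 ((5.929410934448242, 0.8459300994873047), (35.79419708251953, 38.0760383605957), 49.39963912963867) max [ 25.25875623  21.96933277 -18.01087232] min [-11.48951423 -20.45853843 -29.96110899] z -22.806829292902876
rel [-0.000e+00 -1.000e-04 -4.399e-01] [-0.  0. -0.] rows 2.2
```

```bash
python3 -c "
from h import *
rel(.6027,-.0492,.225,3.082)"
```

```text
rel [-0.4546  0.9965 -0.48  ] [-0.      0.      0.0232] rows 6.0
```

Call:
play_rows(motion=[[[0,0,-0.06,0,0,0,-1],[0,0,-0.15,0,0,0,-1],[0,0,-0.28,0,0,0,-1],[0,0,-0.42,0,0,0,-1],[-0.07,0.15,-0.48,0,0,0.005,-1],[-0.16,0.35,-0.48,0,0,0.01,-1],[-0.25,0.55,-0.48,0,0,0.015,-1],[-0.34,0.75,-0.48,0,0,0.02,-1],[-0.42,0.93,-0.48,0,0,0.023,-1],[-0.454,0.996,-0.48,0,0,0.0232,-1]]])

```text
time_s: 13.4
ee_pos: [0.6029, -0.046, 0.2259]
eef_rot: [3.141, 0.0, 3.083]
force: [-0.0, -0.6, -2.3]
grip_width: 0.0179
grip_force: 50.0
```

Call:
play_rows(motion=[[[0,0,0,0,0,0,-1],[0,0,0,0,0,0,-1],[0,0,0,0,0,0,-1]]])

```text
time_s: 13.7
ee_pos: [0.6023, -0.0502, 0.2253]
eef_rot: [-3.141, 0.0, 3.081]
force: [0.0, 0.1, -1.8]
grip_width: 0.0178
grip_force: 50.0
```

```bash
python3 -c "
from h import *
rel(.6027,-.0492,.195,3.082)
o=get_obs();print(o['ee_pos'],o['eef_rot'],o['force'],o['moment'])
c=shot('wrist');save(c,'w6')"
```

```text
rel [-0.0015  0.004   0.1213] [-0.      0.     -0.0001] rows 0.6
[ 0.60227507 -0.05017134  0.22533395] [-3.14141091e+00  3.47281458e-05  3.08139630e+00] [ 0.01786627  0.07944867 -1.78714591] [ 0.05607879 -0.19600516 -0.00911526]
```

View pics/w6.png

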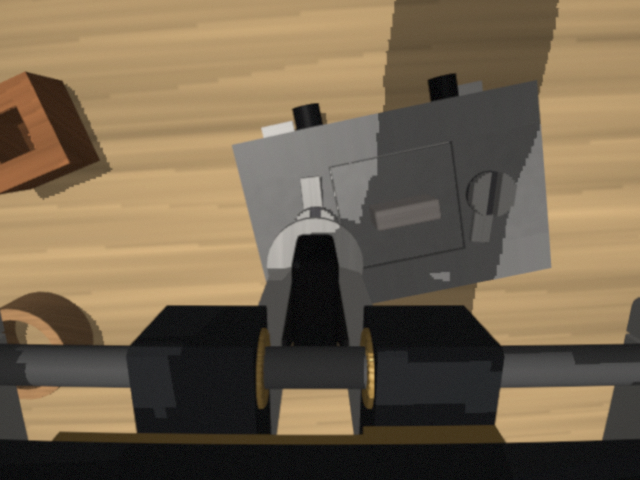

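The right screw head shows just past the collar at about (316,213) with its tongue at (312,190); the plate sits in the opening at (397,205), left head at (491,192).

```bash
cat > al.py <<'E'
from h import *
import sys
sx,sy=map(float,sys.argv[1:3])
o=get_obs(); c=shot('wrist'); W=cloud(c).reshape(-1,3)
A=R.from_euler('xyz',o['eef_rot']); Q=A.inv().apply(W-o['ee_pos'])*1000
print(o['ee_pos'],o['eef_rot'][2],o['force'].round(1),o['moment'].round(2))
d=np.hypot(W[:,0]-sx,W[:,1]-sy)
def st(m,n):
    if m.sum()>3: S=Q[m]; print(n,m.sum(),'x',S[:,0].min().round(1),S[:,0].max().round(1),'y',S[:,1].min().round(1),S[:,1].max().round(1),'mean',S.mean(0).round(2))
st((d<.022)&(W[:,2]>.0785)&(W[:,2]<.0835),'head')
st((d<.0185)&(W[:,2]>.071)&(W[:,2]<.077),'slot')
st((abs(Q[:,0])<40)&(abs(Q[:,1])<32)&(Q[:,2]>47)&(Q[:,2]<52),'collar')
st((Q[:,0]>15)&(Q[:,0]<30)&(abs(Q[:,1])<12)&(abs(Q[:,2]+23)<3),'handle')
E
python3 al.py .603 -.049
```

```text
[ 0.60227414 -0.05037851  0.22529124] 3.080927188249716 [ 0.2 -0.3 -1.8] [ 0.05 -0.14 -0.  ]
head 168 x 6.8 16.2 y -15.5 18.1 mean [ 12.03   1.74 144.04]
slot 133 x 7.7 16.8 y -15.0 17.5 mean [ 13.05   1.19 152.48]
collar 2531 x -5.6 27.3 y -25.9 27.8 mean [12.51  0.79 49.05]
handle 1279 x 15.0 25.3 y -8.0 9.8 mean [ 20.17   0.91 -22.51]
```

Call:
play_rows(motion=[[[-0.004,0.002,0.05,0,0,0,-1],[-0.004,0.002,0.12,0,0,0,-1],[-0.004,0.002,0.17,0,0,0,-1],[-0.004,0.002,0.19,0,0,0,-1],[-0.004,0.002,0.2,0,0,0,-1],[-0.004,0.002,0.205,0,0,0,-1],[-0.004,0.002,0.21,0,0,0,-1],[-0.004,0.002,0.21,0,0,0,-1]]])

```text
time_s: 14.6
ee_pos: [0.6037, -0.0488, 0.1727]
eef_rot: [-3.142, 0.0, 3.082]
force: [0.1, 0.1, -2.7]
grip_width: 0.0175
grip_force: 50.0
```

```bash
python3 al.py .603 -.049
```

```text
[ 0.60367045 -0.04884114  0.17273524] 3.0822535989095257 [ 0.1  0.1 -2.7] [ 0.09 -0.15 -0.03]
collar 2534 x -5.9 27.2 y -25.9 27.7 mean [12.52  0.8  49.05]
handle 1262 x 15.0 25.5 y -8.0 9.8 mean [ 20.24   0.88 -22.51]
```

Call:
play_rows(motion=[[[0,0,0.015,0,0,0,-1],[0,0,0.015,0,0,0.015,-1],[0,0,0.015,0,0,0.03,-1],[0,0,0.015,0,0,0.05,-1],[0,0,0.015,0,0,0.07,-1],[0,0,0.015,0,0,0.09,-1],[0,0,0.015,0,0,0.11,-1],[0,0,0.015,0,0,0.13,-1],[0,0,0.015,0,0,0.15,-1],[0,0,0.015,0,0,0.17,-1]]])

```text
time_s: 15.65
ee_pos: [0.6032, -0.0496, 0.1682]
eef_rot: [-3.14, 0.001, 2.009]
force: [-2.8, -4.1, -3.9]
grip_width: 0.018
grip_force: 50.0
```

```bash
python3 al.py .603 -.049
```

```text
[ 0.60316885 -0.04955833  0.16824975] 2.0090017846289587 [-2.8 -4.1 -3.9] [-1.18  0.39  0.22]
collar 2521 x -4.7 28.4 y -26.0 27.6 mean [13.62  0.62 49.08]
handle 1403 x 15.0 26.5 y -8.1 9.7 mean [ 20.78   0.75 -22.49]
```

Call:
play_rows(motion=[[[0,0,0,0,0,0.02,-1],[0,0,0,0,0,0.04,-1],[0,0,0,0,0,0.06,-1],[0,0,0,0,0,0.08,-1],[0,0,0,0,0,0.09,-1],[0,0,0,0,0,0.09,-1]]])

```text
time_s: 16.3
ee_pos: [0.6033, -0.0494, 0.1683]
eef_rot: [-3.141, 0.001, 1.45]
force: [-1.9, -4.8, -4.2]
grip_width: 0.0175
grip_force: 50.0
```

```bash
python3 al.py .603 -.049
```

```text
[ 0.60326368 -0.04938599  0.16827459] 1.44978178888704 [-1.9 -4.8 -4.2] [-1.38  0.43  0.13]
collar 2509 x -4.3 28.5 y -26.6 27.1 mean [13.91  0.12 49.12]
handle 1441 x 15.0 26.9 y -8.6 9.2 mean [ 20.98   0.26 -22.45]
```

Call:
play_rows(motion=[[[0,0,0,0,0,0.01,-1],[0,0,0,0,0,0.02,-1],[0,0,0,0,0,0.025,-1],[0,0,0,0,0,0.025,-1]]])

```text
time_s: 16.75
ee_pos: [0.6033, -0.0494, 0.1683]
eef_rot: [-3.141, 0.001, 1.294]
force: [-1.5, -5.2, -3.9]
grip_width: 0.0178
grip_force: 50.0
```

```bash
cat > tg.py <<'E'
from h import *
import sys
sx,sy=map(float,sys.argv[1:3]); o=get_obs(); print('yaw',o['eef_rot'][2],'M',o['moment'].round(2),o['force'].round(1))
for n in('top','side','wrist'):
    P=cloud(shot(n)).reshape(-1,3); d=np.hypot(P[:,0]-sx,P[:,1]-sy)
    m=(d<.043)&(d>.021)&(P[:,2]>.0655)&(P[:,2]<.0705)
    if m.sum()>5:
        q=np.median(P[m],0); print(n,m.sum(),'dir',np.degrees(np.arctan2(q[1]-sy,q[0]-sx)).round(1))
E
python3 tg.py .603 -.049
```

```text
yaw 1.2943165070018208 M [-1.44  0.42  0.22] [-1.5 -5.2 -3.9]
side 9 dir 117.4
wrist 749 dir 104.0
```

Call:
play_rows(motion=[[[0,0,0,0,0,0.008,-1],[0,0,0,0,0,0.016,-1],[0,0,0,0,0,0.02,-1],[0,0,0,0,0,0.02,-1]]])

```text
time_s: 17.3
ee_pos: [0.6033, -0.0494, 0.1683]
eef_rot: [-3.141, 0.001, 1.169]
force: [-2.7, -5.7, -4.3]
grip_width: 0.0179
grip_force: 50.0
```

```bash
python3 tg.py .603 -.049
```

```text
yaw 1.1688906166735653 M [-1.44  0.35  0.19] [-2.7 -5.7 -4.3]
top 8 dir 91.0
wrist 753 dir 96.8
```

Call:
play_rows(motion=[[[0,0,0,0,0,0.006,-1],[0,0,0,0,0,0.012,-1],[0,0,0,0,0,0.012,-1]]])

```text
time_s: 17.75
ee_pos: [0.6033, -0.0494, 0.1683]
eef_rot: [-3.141, 0.001, 1.094]
force: [-1.4, -6.2, -5.0]
grip_width: 0.0178
grip_force: 50.1
```

```bash
python3 tg.py .603 -.049
```

```text
yaw 1.093727882988107 M [-1.48  0.28  0.63] [-1.4 -6.2 -5. ]
top 9 dir 89.3
wrist 744 dir 96.1
```

Call:
play_rows(motion=[[[0,0,0,0,0,-0.011,-1],[0,0,0,0,0,-0.022,-1],[0,0,0,0,0,-0.022,-1],[0,0,-0.04,0,0,-0.022,-1],[0,0,-0.1,0,0,-0.022,-1],[0,0,-0.18,0,0,-0.022,-1],[0,0,-0.23,0,0,-0.03,-1],[0,0,-0.24,0,0,-0.05,-1],[0,0,-0.24,0,0,-0.07,-1],[0,0,-0.24,0,0,-0.09,-1]]])

```text
time_s: 18.9
ee_pos: [0.6037, -0.0487, 0.2298]
eef_rot: [3.14, -0.0, 1.661]
force: [0.0, -0.6, -1.7]
grip_width: 0.0177
grip_force: 50.0
```

```bash
python3 tg.py .603 -.049; python3 -c "
from h import *
rel(.5822,.0932,.225,3.04)"
```

```text
yaw 1.6606779913800553 M [-0.   -0.12  0.02] [ 0.  -0.6 -1.7]
top 17 dir 89.8
wrist 513 dir 97.6
rel [ 0.5729 -0.039   0.0175] [ 1.000e-04  1.000e-04 -2.207e-01] rows 9.3
```

Call:
play_rows(motion=[[[0.07,0,0,0,0,-0.023,-1],[0.14,0,0,0,0,-0.046,-1],[0.21,0,0,0,0,-0.069,-1],[0.28,-0.01,0,0,0,-0.092,-1],[0.35,-0.02,0,0,0,-0.115,-1],[0.42,-0.03,0,0,0,-0.138,-1],[0.5,-0.039,0,0,0,-0.161,-1],[0.55,-0.039,0.01,0,0,-0.184,-1],[0.572,-0.039,0.0175,0,0,-0.207,-1],[0.572,-0.039,0.0175,0,0,-0.2207,-1]]])

```text
time_s: 20.05
ee_pos: [0.5816, 0.0937, 0.2245]
eef_rot: [3.141, 0.0, 3.045]
force: [0.1, 0.3, -1.4]
grip_width: 0.0179
grip_force: 50.0
```

Call:
play_rows(motion=[[[0,0,0,0,0,0,-1],[0,0,0,0,0,0,-1],[0,0,0,0,0,0,-1]]])

```text
time_s: 20.35
ee_pos: [0.5818, 0.0927, 0.2245]
eef_rot: [3.142, 0.0, 3.039]
force: [-0.6, -0.9, -3.0]
grip_width: 0.0178
grip_force: 50.0
```

```bash
python3 al.py .5822 .0932; python3 -c "
from h import *
rel(.5822,.0932,.172,3.04)"
```

```text
[0.58176035 0.09268679 0.22450784] 3.03898172020173 [-0.6 -0.9 -3. ] [ 0.12 -0.16  0.02]
head 180 x 7.7 16.9 y -16.3 17.1 mean [ 12.46   0.28 143.12]
slot 142 x 8.1 17.5 y -15.7 16.5 mean [ 13.49   0.39 151.6 ]
collar 2534 x -5.9 27.3 y -25.8 27.8 mean [12.55  0.82 49.05]
handle 1273 x 15.0 25.4 y -7.9 9.9 mean [ 20.22   0.96 -22.5 ]
rel [-0.0016  0.0023  0.2098] [ 0.      0.     -0.0001] rows 1.0
```

Call:
play_rows(motion=[[[-0.003,0,0.05,0,0,0,-1],[-0.003,0,0.12,0,0,0,-1],[-0.003,0,0.17,0,0,0,-1],[-0.003,0,0.19,0,0,0,-1],[-0.003,0,0.2,0,0,0,-1],[-0.003,0,0.205,0,0,0,-1],[-0.003,0,0.21,0,0,0,-1],[-0.003,0,0.21,0,0,0,-1]]])

```text
time_s: 21.2
ee_pos: [0.5826, 0.0928, 0.1721]
eef_rot: [3.141, 0.001, 3.043]
force: [-0.3, -0.3, -1.8]
grip_width: 0.018
grip_force: 50.0
```

```bash
python3 tg.py .5822 .0932
```

```text
yaw 3.0426090477185523 M [ 0.05 -0.14  0.04] [-0.3 -0.3 -1.8]
side 35 dir -8.9
```

Call:
play_rows(motion=[[[0,0,0.013,0,0,0,-1],[0,0,0.013,0,0,0.015,-1],[0,0,0.013,0,0,0.03,-1],[0,0,0.013,0,0,0.05,-1],[0,0,0.013,0,0,0.07,-1],[0,0,0.013,0,0,0.09,-1],[0,0,0.013,0,0,0.11,-1],[0,0,0.013,0,0,0.13,-1],[0,0,0.013,0,0,0.15,-1],[0,0,0.013,0,0,0.17,-1]]])

```text
time_s: 22.35
ee_pos: [0.5822, 0.0924, 0.1682]
eef_rot: [-3.141, 0.0, 1.97]
force: [-1.2, -0.7, -2.1]
grip_width: 0.0179
grip_force: 50.0
```

```bash
python3 tg.py .5822 .0932
```

```text
yaw 1.9695395129398536 M [-0.52  0.18  0.22] [-1.2 -0.7 -2.1]
side 12 dir -28.4
```

Call:
play_rows(motion=[[[0,0,0,0,0,0.02,-1],[0,0,0,0,0,0.04,-1],[0,0,0,0,0,0.06,-1],[0,0,0,0,0,0.08,-1],[0,0,0,0,0,0.095,-1],[0,0,0,0,0,0.105,-1],[0,0,0,0,0,0.105,-1]]])

```text
time_s: 23.2
ee_pos: [0.5822, 0.0926, 0.1683]
eef_rot: [-3.141, 0.001, 1.317]
force: [-1.9, -2.1, -3.9]
grip_width: 0.0179
grip_force: 50.0
```

```bash
python3 tg.py .5822 .0932
```

```text
yaw 1.3173115091427625 M [-0.66  0.39  0.11] [-1.9 -2.1 -3.9]
top 10 dir -76.3
```

Call:
play_rows(motion=[[[0,0,0,0,0,0.008,-1],[0,0,0,0,0,0.016,-1],[0,0,0,0,0,0.02,-1],[0,0,0,0,0,0.02,-1]]])

```text
time_s: 23.75
ee_pos: [0.5823, 0.0926, 0.1683]
eef_rot: [-3.141, 0.001, 1.19]
force: [-2.2, -3.6, -4.6]
grip_width: 0.0178
grip_force: 50.0
```

```bash
python3 tg.py .5822 .0932
```

```text
yaw 1.19045063314597 M [-0.94  0.58  0.16] [-2.2 -3.6 -4.6]
top 20 dir -77.7
```

Call:
play_rows(motion=[[[0,0,0,0,0,0.006,-1],[0,0,0,0,0,0.012,-1],[0,0,0,0,0,0.015,-1],[0,0,0,0,0,0.015,-1]]])

```text
time_s: 24.3
ee_pos: [0.5823, 0.0927, 0.1684]
eef_rot: [-3.141, 0.0, 1.096]
force: [-2.9, -3.7, -6.4]
grip_width: 0.0177
grip_force: 50.2
```

```bash
python3 tg.py .5822 .0932
```

```text
yaw 1.0958580957758837 M [-1.03  0.59  0.59] [-2.9 -3.7 -6.4]
top 28 dir -82.5
```

Call:
play_rows(motion=[[[0,0,0,0,0,-0.011,-1],[0,0,0,0,0,-0.022,-1],[0,0,0,0,0,-0.022,-1],[0,0,-0.04,0,0,-0.022,-1],[0,0,-0.1,0,0,-0.022,-1],[0,0,-0.18,0,0,-0.022,-1],[0,0,-0.23,0,0,-0.03,-1],[0,0,-0.25,0,0,-0.05,-1],[0,0,-0.25,0,0,-0.07,-1],[0,0,-0.25,0,0,-0.09,-1]]])

```text
time_s: 25.45
ee_pos: [0.583, 0.093, 0.2327]
eef_rot: [3.139, -0.0, 1.664]
force: [-0.3, -0.5, -1.7]
grip_width: 0.0178
grip_force: 50.0
```

```bash
python3 tg.py .5822 .0932; python3 -c "
from h import *
rel(.511,-.3072,.231,1.868)"
```

```text
yaw 1.6636693816321113 M [-0.04 -0.09 -0.01] [-0.3 -0.5 -1.7]
side 22 dir -84.3
rel [-1.57   -0.4232  0.0032] [ 0.0003 -0.     -0.0337] rows 8.1
```

Call:
play_rows(motion=[[[-0.15,-0.04,0,0,0,0,-1],[-0.35,-0.1,0,0,0,0,-1],[-0.55,-0.15,0,0,0,-0.01,-1],[-0.75,-0.2,0,0,0,-0.02,-1],[-0.9,-0.25,0,0,0,-0.0337,-1],[-0.98,-0.27,0,0,0,-0.0337,-1],[-0.98,-0.27,0,0,0,-0.0337,-1],[-0.98,-0.27,0,0,0,-0.0337,-1]]])

```text
time_s: 26.4
ee_pos: [0.5373, -0.1571, 0.2314]
eef_rot: [3.141, 0.0, 1.868]
force: [-0.0, 0.9, -1.7]
grip_width: 0.0177
grip_force: 50.0
```

```bash
python3 tg.py .5822 .0932;python3 tg.py .603 -.049; python3 -c "
from h import *
rel(.511,-.3072,.23,1.868)"
```

```text
yaw 1.868233891310385 M [ 0.   -0.11 -0.05] [-0.   0.9 -1.7]
top 62 dir -76.2
side 23 dir -84.1
yaw 1.8721096822166654 M [ 0.02 -0.1  -0.01] [-0.2 -0.8 -1.2]
top 64 dir 97.7
wrist 598 dir 98.5
rel [-0.5442 -0.2799  0.0045] [ 0.     -0.      0.0007] rows 3.1
```

Call:
play_rows(motion=[[[-0.15,-0.08,0,0,0,0,-1],[-0.33,-0.17,0,0,0,0,-1],[-0.47,-0.24,0,0,0,0,-1],[-0.543,-0.279,0,0,0,0,-1],[-0.543,-0.279,0,0,0,0,-1],[-0.543,-0.279,0,0,0,0,-1],[-0.543,-0.279,0,0,0,0,-1]]])

```text
time_s: 27.4
ee_pos: [0.5112, -0.3065, 0.2311]
eef_rot: [3.141, -0.0, 1.873]
force: [-0.8, 0.7, -2.3]
grip_width: 0.0176
grip_force: 50.0
```

```bash
python3 al.py .5822 .0932 ; python3 -c "
from h import *
rel(.511,-.3072,.108,1.868)
P=cloud(shot('top')).reshape(-1,3)
for n,x,y in(('L',.5841,.0928),('R',.6050,-.0497)):
    d=np.hypot(P[:,0]-x,P[:,1]-y); m=(d<.046)&(d>.021)&(P[:,2]>.0655)&(P[:,2]<.0705); q=P[m].mean(0); print(n,m.sum(),np.degrees(np.arctan2(q[1]-y,q[0]-x)))
    rect(P,m,n)
"
```

```text
[ 0.51122665 -0.30645111  0.23113394] 1.8732062307983912 [-0.8  0.7 -2.3] [-0.02 -0.11 -0.03]
collar 2523 x -4.5 28.4 y -26.2 27.4 mean [13.75  0.61 49.06]
handle 1421 x 15.0 26.7 y -8.2 9.7 mean [ 20.86   0.71 -22.49]
rel [-0.0025 -0.002   0.4928] [0.     0.     0.0009] rows 2.5
L 53 -89.15252434369982
L 53 [576.6  87. ] [68.1 74.8] 3.47 0.0667
R 53 89.79268020836406
R 53 [611.9 -42.9] [72.  71.6] 66.58 0.0682
```

Call:
play_rows(motion=[[[-0.006,-0.002,0.1,0,0,0,-1],[-0.006,-0.002,0.24,0,0,0,-1],[-0.006,-0.002,0.34,0,0,0,-1],[-0.006,-0.002,0.42,0,0,0,-1],[-0.006,-0.002,0.47,0,0,0,-1],[-0.006,-0.002,0.49,0,0,0,-1],[-0.006,-0.002,0.502,0,0,0,-1],[-0.006,-0.002,0.502,0,0,0,-1]]])

```text
time_s: 28.3
ee_pos: [0.5111, -0.3093, 0.1061]
eef_rot: [3.141, 0.001, 1.872]
force: [0.5, -0.2, -2.1]
grip_width: 0.0177
grip_force: 50.0
```

```bash
python3 al.py .5822 .0932
```

```text
[ 0.51107454 -0.30926162  0.10613228] 1.8722672126264461 [ 0.5 -0.2 -2.1] [-0.   -0.07 -0.08]
collar 2533 x -4.5 28.5 y -26.1 27.5 mean [13.8   0.55 49.06]
handle 1414 x 15.0 26.7 y -8.2 9.7 mean [ 20.84   0.75 -22.54]
```

Call:
play_rows(motion=[[[0,0,0.004,0,0,0,-1],[0,0,0.004,0,0,0,-1],[0,0,0.004,0,0,0,-0.4],[0,0,0.004,0,0,0,-0.2],[0,0,0.004,0,0,0,-0.1],[0,0,0.004,0,0,0,-0.1],[0,0,-0.1,0,0,0,-0.1],[0,0,-0.25,0,0,0,-0.1],[0,0,-0.4,0,0,0,-0.1],[0,0,-0.55,0,0,0,-0.1]]])

```text
time_s: 29.35
ee_pos: [0.5106, -0.3091, 0.2447]
eef_rot: [3.142, 0.0, 1.872]
force: [0.2, -0.0, 0.8]
grip_width: 0.0425
grip_force: 0.0
```

Call:
play_rows(motion=[[[-0.4,0,0,0,0,0,0],[-0.8,0,-0.1,0,0,0,0],[-0.8,0,-0.1,0,0,0,0],[-0.8,0,-0.1,0,0,0,0],[-0.8,0,-0.1,0,0,0,0],[-0.8,0,-0.1,0,0,0,0],[-0.8,0,-0.1,0,0,0,0]]])

```text
time_s: 30.05
ee_pos: [0.5701, -0.4997, 0.2675]
eef_rot: [-3.141, -0.001, 1.872]
force: [-0.9, 0.4, 0.4]
grip_width: 0.0468
grip_force: 0.0
```

```bash
python3 - <<'E'
from h import *
c=shot('top'); P=cloud(c).reshape(-1,3)
d=np.hypot(P[:,0]-.512,P[:,1]+.306)
rect(P,(d<.07)&(P[:,2]>.046)&(P[:,2]<.052),'stand')
rect(P,(d<.04)&(P[:,2]>.12)&(P[:,2]<.135),'handle')
s=shot('side')
a=cv2.resize(c['frame'][150:290,280:540],None,fx=3,fy=3,interpolation=cv2.INTER_CUBIC)
b=cv2.resize(s['frame'][110:290,250:400],None,fx=1,fy=1)
cv2.imwrite('pics/fin.png',a[...,::-1]); save(s,'fs')
for n,u in(('carton',(.717,.373)),('jar',(.7926,.0648)),('tape',(.719,-.350))):
    d=np.hypot(P[:,0]-u[0],P[:,1]-u[1]); rect(P,(d<.1)&(P[:,2]>.04),n)
E
```

```text
stand 553 [ 512.2 -306.3] [80.2 82.4] 16.88 0.0495
handle 201 [ 512.2 -307.4] [17.8 50.3] 16.45 0.1281
carton 2922 [717.5 373.2] [142.4 102.4] 84.89 0.0706
jar 691 [789.6  65.2] [59.8 59.8] 35.46 0.0844
tape 688 [ 718.9 -349.2] [ 97.7 100.1] 29.76 0.0476
```

View pics/fin.png

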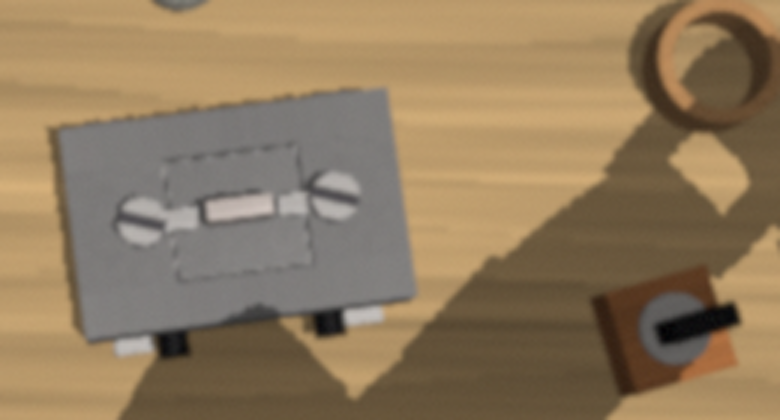

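The picture shows both tongues (180,218) and (292,203) pointing over the flush plate along the box's y axis, and the key upright in its stand with its collar on top (675,325).

```bash
python3 -c "
from station import workorder; print(workorder.hand_in())"
```

```text
the job is handed in; nothing more can be done
None
```

The job is handed in: the plate sits flush in the opening, both screws are turned to their stops with their tongues over the plate, the key is back in its stand, and by the camera checks the carton, tape roll and jar had not moved (about 30 s used).

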